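# Click the cap onto the marker

## Robot

A 6-joint arm with a two-finger parallel gripper is mounted at the origin on a cart in front of the work surface, level with it; the furniture and walls round the work are solid. World frame = base frame: x ahead of the robot, y to its left, z up, the work surface at z = 0. Lengths are in mm, angles in rad, forces in N, time in s.
With the tool pointing down it reaches from about 275 to 775 mm from the base axis. Payload 14.6 kg.
Tool frame: the origin (TCP) lies between the finger pads, 19 mm behind the fingertips; this is the grasp point; z points along the fingers, y is the line along which they close (so a half turn about z gives the same grasp; the last joint's range is limited). The gripper opens to 85 mm and grips with 20 to 120 N. Pads are 22 mm wide; open, the fingers measure 114 mm over their backs; the gripper's body (76 mm by 85 mm) begins 54 mm behind the grasp point. The pads swing forward as they close: fully open they stand 13 mm farther back than shut.
Start: joints at [-1.488, 0.263, -0.048, 1.259, 0, 1.415], TCP at [123.665, -510.231, 249.978] pointing down, gripper open.
Joint ranges: [-2.65, 2.65], [-0.89, 1.7], [-1.18, 1.37], [-2.13, 2.11], [-1.35, 1.29], [-3.14, 3.14]. Speed limits (rad/s): [1.89, 1.89, 2.57, 2.79, 3.14, 3.14].

## Interface

Orientations are given as a unit quaternion [x, y, z, w].
In Python, from rig import r gives the robot as it stands.
- The arm moves only by the tool move_arm, never from a script. Its argument "plan" is a list of rows, each a list of 4 numbers: the shift along the world's x, y, z in cm, then the turn about the world's z in rad. A call has exactly 8 rows; each row shifts and turns the commanded pose from where the row before left it; what a row does not reach is not made up. A row lasts 1/10 s, in which the tool goes at most 50 mm and 8.59 degrees, less where a joint would pass 70% of its speed; a pose out of reach is approached as far as the arm can. A call is refused whole if a number of a shift passes 5 or a number of a turn 0.15, either way. A call with a gripper value outside its range is refused whole. "jaw" is the opening, from 0 (shut) to 1 (fully open), set as the call begins (left out, the last holds). The fingers move at their own pace and stop on an object; the grip force is fixed at half the most. Time passes only in rows, so rows that do not move let the fingers close, or fill a call up. It gives the time, the measured TCP pose, the force, the opening and the grip force at its end, in the units of the state.
- r.sense(): the state, without advancing time (a new reading comes with each control period).
- r.capture(name): name is "scene" or "top" or "wrist"; returns (picture, depth): 480x640x3 uint8, red, green, blue; 480x640 float32, mm along the optical axis (not along the pixel's ray), 0 where there is no reading.
- r.camera_model(name): a dict with "camera_matrix" (3x3 intrinsics, pixels), "dist_coeffs" ([k1, k2, p1, p2, k3] as OpenCV has them; the pictures are not rectified), "T" (4x4, takes a point from camera to world coordinates). Camera axes: x right, y up, looking along -z (the intrinsics and any distortion apply to the point x, -y, -z); pixel columns grow to the right and rows downward; lengths in mm; the calibration is good to about 2 mm. A picture is of the moment at which its call begins: read the wrist's pose just before it. camera_model takes no time and is no camera call; for the wrist camera it gives the pose at the moment of the call.
- r.hand_in(): hands the job in; it is judged then, once.
The state is a dict: "time": time; "joint_pos": joint angles; "joint_vel": joint speeds; "effort": joint torques, N m; "tcp_pos": TCP position; "orientation": TCP orientation; "contact_force": force on the tool from outside, world axes, zero at the start; "ft_torque": the same for the moment, N m; "width": finger opening in mm; "gripper_force": force on a finger pad.
Only numpy, scipy, OpenCV 4.12 (cv2) and the standard library are available. Lean on these libraries where they do the work, as an engineer would, in place of code of your own. Each camera call takes 0.05 s, during which the arm holds its last target. There are 200 camera calls.

## Task

Put the loose orange cap back on the orange marker so that it does not dry out: lift the cap off the desk, set it over the tip, push it down past the click and keep pushing until its rim sits flush on the barrel, without ramming it. Finish while still gripping the cap and pressing it firmly down; do not let go. Leave the ink bottle, the eraser and the orange pot where they are.

Things in the scene. Friction and masses are not known exactly. Their poses are not given: they have to be found in the camera images.
- cap: Loose orange plastic marker cap, 33 mm diameter (35 mm over its fine grip ribs), 46 mm tall, 20 to 45 g, standing mouth down on the desk. Origin: centre of its open mouth (underside); z points to its closed top. Bore 26 mm wide and 40 mm deep, with a snap rib just inside the mouth (3 mm tall) that narrows it to 22 mm. Round, so any grasp yaw is the same.
- marker: The uncapped marker with an orange band, standing tip up, upright and immovable in a black foot 64 mm across; origin under its centre on the desk. White barrel 33 mm wide up to its shoulder at 60 mm; above that a grey neck 20 mm wide and 16 mm tall, tapering over 6 mm, and an orange tip that ends 90 mm above the desk. Four sprung bumps round the neck, 8 mm above the shoulder, make the click.
- collar: Orange collar, 33 mm wide, 6 mm thick, topping the marker's barrel; its upper face is the shoulder. Origin: centre of that face, 60 mm above the desk, z up. Fully home, the cap's mouth rests on it. The mouth meets the bumps 12 mm above it; resistance climbs to about 8 to 13 N, has gone 4 mm above it (the click), then the cap goes on freely to this hard stop.
- blue_marker: A blue-banded marker already capped, upright and immovable in the same kind of foot (64 mm across), 106 mm tall in all; origin under its centre on the desk. Not to be used. It and the orange marker may stand either way round.
- ink_bottle: Dark ink bottle, 43 mm wide, 58 mm tall, loose; origin under its centre. To be left alone.
- eraser: Blue and white eraser, 21 x 52 x 12 mm, loose; origin under its centre. To be left alone.
- orange_pot: Small round orange pot, 68 mm wide, 50 mm tall, loose; origin under its centre. To be left alone.
Mind the look-alikes: they are no part of the job. Several things have the shape of the cap; the one meant has the colours described above. What is shaped like the marker but green is not meant.

How it is judged (in metres and radians):
On the way, in this order (a step that is already met when the one before it is completed fails the run):
1. the cap is gripped and lifted clear of the desk (height (world z) of cap above 0.03 m and contact force between the fingers and cap above 2 N), for 0.2 s.
2. the cap is clicked on, its rim on the orange collar (z of cap in the frame of collar below 0.0018 m and horizontal distance between cap and collar below 0.004 m and angle between the z axis of cap and the z axis of collar, either way round below 0.1 rad and angle between cap's own z axis and vertical below 0.3 rad), for 0.2 s.
At the end, for the whole second after the job is handed in: The cap's mouth is within 1.8 mm of the shoulder in height, 4 mm of its centre and 0.1 rad of its axis. The gripper still grips the cap (TCP at most 12 mm above its top and 20 mm off its axis, at least 5 N on it) and still presses it onto the collar with more than 4 N (all of step 2 and contact force between cap and collar above 4 N and contact force between the fingers and cap above 5 N and z of the grasp point in the frame of cap below 0.058 m and horizontal distance between the grasp point and cap below 0.02 m); the arm keeps its last pose, push and grip.
It fails at once if the ink bottle, the eraser or the orange pot is moved more than 15 mm (distance of any of ink_bottle, eraser, orange_pot from where it was at the start of the episode above 0.015 m).
It fails at once if the cap is rammed onto the marker with more than 80 N (contact force between cap and marker above 80 N).
It also fails if it takes over 51 s, if anything falls off the work surface, if the arm or the gripper's body presses on something with over 40 N, if the wrist force passes 120 N, or if a joint passes its speed limit or range.

## Working session

There is one attempt and no reset: what is moved stays moved. The work goes in short steps, Python scripts to look and compute and a tool call to move; the robot and the scene stay as the last step left them, time stands still between calls to the robot, and variables do not carry over. Pictures are saved under pics/ and viewed, at most 10 in all, crops included, and the job is handed in when it is done.

Besides the shell and the picture viewer there is one more tool, called after "Call:" as name(argument=value, ...), one argument or row to a line, values as JSON. move_arm: Moves the arm, as the interface text tells. Its arguments: {"type":"object","properties":{"plan":{"type":"array","items":{"type":"array","items":{"type":"number"}}},"jaw":{"type":"number"}},"required":["plan"]}

```bash
mkdir -p pics
cat > h.py <<'E'
from rig import r
import numpy as np, cv2
def pts(name):
    m=r.camera_model(name); im,d=r.capture(name)
    return m,im,d
def ray(m,u,v,z):
    K=np.array(m["camera_matrix"]);D=np.array(m["dist_coeffs"]);T=np.array(m["T"])
    p=cv2.undistortPoints(np.array([[[u,v]]],float),K,D)[0,0]
    d=T[:3,:3]@np.array([p[0],-p[1],-1]);o=T[:3,3]
    return o+d*(z-o[2])/d[2]
def cloud(m,d):
    K=np.array(m["camera_matrix"]);D=np.array(m["dist_coeffs"]);T=np.array(m["T"])
    v,u=np.mgrid[:480,:640]
    p=cv2.undistortPoints(np.stack([u,v],-1).reshape(-1,1,2).astype(float),K,D).reshape(480,640,2)
    P=np.stack([p[...,0]*d,-p[...,1]*d,-d],-1)
    return P@T[:3,:3].T+T[:3,3]
E
python3 - <<'E'
from h import *
for n in ("scene","top"):
    m,im,d=pts(n); cv2.imwrite(f"pics/{n}0.png",im[...,::-1])
    C=cloud(m,d); print(n,np.round(np.array(m["T"])[:3,3]))
    hsv=cv2.cvtColor(im,cv2.COLOR_RGB2HSV)
    k=cv2.inRange(hsv,(4,130,90),(20,255,255))
    nn,l,s,c=cv2.connectedComponentsWithStats(k)
    for i in range(1,nn):
        if s[i,4]>30:
            P=C[(l==i)&(d>0)]
            if len(P): print(s[i],c[i].round(),np.percentile(P,5,axis=0).round(),np.percentile(P,95,axis=0).round())
print(r.sense()["time"])
E
```

```text
scene [244. 469. 697.]
[388  99  54  72 271] [413. 138.] [  912. -2492.  -953.] [  933. -1657.  -933.]
[ 585  132   55  165 5465] [619. 231.] [ -101. -1132.  -199.] [  -1. -511. -193.]
[342 169  29  30 582] [355. 185.] [ 539. -327.   11.] [ 593. -274.   47.]
[314 218  15  10  81] [321. 224.] [ 548. -135.   55.] [ 572. -113.   61.]
[373 233  16  11  91] [380. 239.] [ 428. -150.   55.] [ 454. -131.   61.]
[570 238  21  44 185] [581. 259.] [ -117. -1231.  -880.] [  -96. -1215.  -657.]
[312 334  20  31 513] [322. 349.] [418.  94.   8.] [444. 121.  47.]
top [ 385.  -71. 1188.]
[180  19  19  27 158] [189.  33.] [686.  77. 599.] [690.  87. 642.]
[119 132  10   7  35] [123. 135.] [736. 337.  29.] [778. 391. 129.]
[ 97 153  10   9  56] [101. 157.] [721. 430.  13.] [735. 446.  21.]
[101 152  15  21 136] [108. 164.] [695. 411.  13.] [736. 435.  20.]
[430 200  23  30 380] [440. 215.] [ 544. -315.   34.] [ 601. -280.   51.]
[454 203   8  19  33] [459. 213.] [ 561. -339.   33.] [ 594. -331.   44.]
[353 211  18  17 144] [361. 219.] [ 551. -147.   28.] [ 583. -114.   64.]
[365 269  16  16 101] [372. 277.] [ 432. -163.   44.] [ 460. -132.   66.]
[246 278  15  14 166] [253. 285.] [425.  89.  30.] [447. 113.  50.]
[ 254  309  112   42 2568] [308. 328.] [ 282. -122. -318.] [ 373.  131. -292.]
[ 500  457  135   23 2024] [552. 467.] [ -33. -736. -200.] [  11. -467. -191.]
0.1
```

View pics/scene0.png

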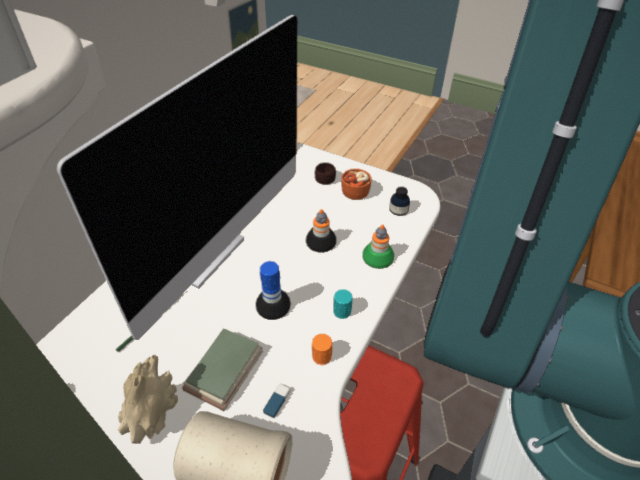

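View pics/top0.png

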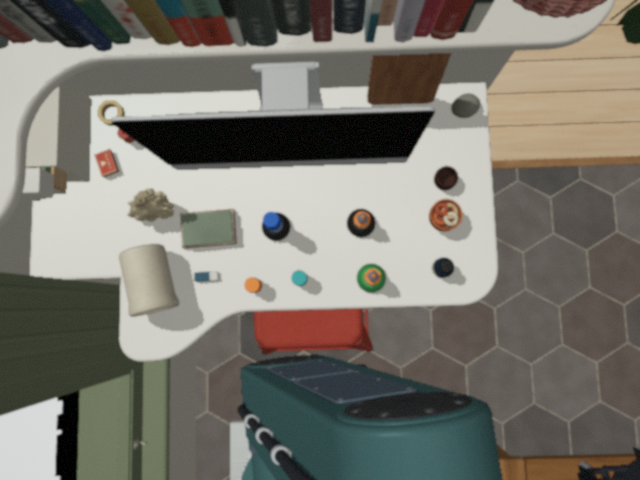

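The scene view shows the orange cap at (322,349). The orange marker, in its black foot, is at (321,230), and the green-footed look-alike is at (380,245). In the top view the cap is at (253,285), the marker at (361,220), the capped blue marker at (276,225), the eraser at (207,277), the ink bottle at (443,267) and the pot at (445,215).

Run:
```python
from h import *
from scipy.spatial.transform import Rotation as R
m,im,d=pts("top");C=cloud(m,d)
print("cap",ray(m,253,285,46).round(),"marker",ray(m,361,219,70).round(), "blue",ray(m,272,220,106).round())
ms,im,d2=pts("scene")
print("cap s",ray(ms,322,349,25).round(),"marker s",ray(ms,321,223,63).round())
P=C[100:170,120:430].reshape(-1,3); P=P[P[:,2]>60]; print("monitor",np.percentile(P,[1,50,99],axis=0).round())
P=C[0:85,200:400].reshape(-1,3); P=P[P[:,2]>60]; print("shelf",np.percentile(P,[1,50,99],axis=0).round())
s=r.sense();print(s["time"],R.from_quat(s["orientation"]).as_matrix().round(2),s["width"],s["contact_force"])
mw=r.camera_model("wrist");print(np.array(mw["T"]).round(2), mw["camera_matrix"])
```

```text
cap [435. 100.  46.] marker [ 564. -128.   70.] blue [561.  52. 106.]
cap s [432. 105.  25.] marker s [ 557. -119.   63.]
monitor [[ 666. -218.   75.]
 [ 672.   14.  300.]
 [ 778.  251.  412.]]
shelf [[ 676. -201.   67.]
 [ 692.  -33.  592.]
 [ 884.  180.  683.]]
0.2 [[ 0.97  0.24 -0.  ]
 [ 0.24 -0.97  0.  ]
 [ 0.   -0.   -1.  ]] 85.6579437986656 [ 0.10221783 -0.52568836  0.95256649]
[[ 2.3000e-01  9.2000e-01  3.1000e-01  2.0330e+02]
 [-9.7000e-01  2.2000e-01  7.0000e-02 -4.9073e+02]
 [-0.0000e+00 -3.2000e-01  9.5000e-01  3.7430e+02]
 [ 0.0000e+00  0.0000e+00  0.0000e+00  1.0000e+00]] [[331.30025787   0.         312.31828813]
 [  0.         331.30025787 238.8819498 ]
 [  0.           0.           1.        ]]
```

Call:
move_arm(
  plan=[
    [2.2,4.4,0,0],
    [2.2,4.4,0,0],
    [2.2,4.4,0,0],
    [2.2,4.4,0,0],
    [2.2,4.4,0,0],
    [2.2,4.4,0,0],
    [2.2,4.4,0,0],
    [2.2,4.4,0,0],
  ],
  jaw=1,
)

```text
time: 1.0
tcp_pos: [298.8, -158.9, 250.1]
orientation: [0.993, 0.118, 0.0, 0.0]
contact_force: [0.4, 0.1, 0.0]
width: 85.3
gripper_force: 0.0
```

Call:
move_arm(
  plan=[
    [1.7,3.3,0,-0.15],
    [1.7,3.3,0,-0.15],
    [1.7,3.3,0,-0.15],
    [1.7,3.3,0,-0.15],
    [1.7,3.3,-1,-0.15],
    [1.7,3.3,-1,-0.15],
    [1.7,3.2,-1,-0.15],
    [1.6,3,-1,-0.15],
  ],
)

```text
time: 1.8
tcp_pos: [316.9, -99.6, 209.6]
orientation: [0.94, -0.333, 0.024, -0.074]
contact_force: [-0.2, -0.5, -0.4]
width: 85.3
gripper_force: 0.0
```

Call:
move_arm(
  plan=[
    [0,0,-1,-0.15],
    [0,0,-1,-0.15],
    [0,0,-1,-0.15],
    [0,0,-1,-0.15],
    [0,0,-1,0],
    [0,0,0,0],
    [0,0,0,0],
    [0,0,0,0],
  ],
)

```text
time: 2.6
tcp_pos: [220.4, -162.6, 160.4]
orientation: [0.822, -0.557, 0.065, -0.1]
contact_force: [0.5, -0.2, 0.8]
width: 85.2
gripper_force: 0.0
```

```bash
cat > cap.py <<'E'
from h import *
m,im,d=pts("wrist");s=r.sense();C=cloud(m,d)
cv2.imwrite("pics/w1.png",im[...,::-1])
k=cv2.inRange(cv2.cvtColor(im,cv2.COLOR_RGB2HSV),(4,130,90),(20,255,255))
nn,l,st,c=cv2.connectedComponentsWithStats(k)
print(s["tcp_pos"],s["joint_pos"],np.array(m["T"])[:3,3].round())
for i in range(1,nn):
    if st[i,4]>300:
        P=C[(l==i)&(d>0)];zt=np.percentile(P[:,2],98)
        t=P[P[:,2]>zt-5]
        print(st[i],c[i].round(),"top z",zt.round(1),"mid",((np.percentile(t,1,axis=0)+np.percentile(t,99,axis=0))/2).round(1),"span",np.ptp(t,axis=0).round(1))
E
python3 cap.py
```

```text
[ 220.46561321 -162.6324419   160.40340117] [-1.19098717 -0.16497725 -0.78730187  0.95265741  0.23938374  3.14061602] [ 224. -250.  281.]
[ 63 121  39  42 743] [ 87. 141.] top z 69.2 mid [ 438.4 -150.1   68.9] span [15.6 23.4  7.7]
[  64  328   56   45 1447] [ 92. 351.] top z 47.8 mid [433.5  99.6  45.6] span [170.9 269.2 175.3]
```

View pics/w1.png

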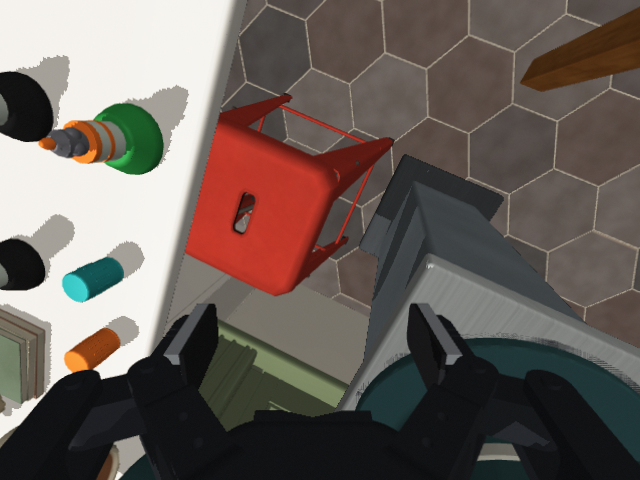

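The wrist view has the orange cap at (92,351), and depth puts its top at (433.5, 99.6, 46), which matches. Joint 6 reached its limit, so I'll turn the other way.

Call:
move_arm(
  plan=[
    [0,0,1,0.15],
    [0,0,1,0.15],
    [0,0,1,0.15],
    [0,0,1,0.15],
    [0,0,0,0.15],
    [0,0,0,0.15],
    [0,0,0,0.15],
    [0,0,0,0.15],
  ],
)

```text
time: 3.45
tcp_pos: [220.5, -162.7, 200.2]
orientation: [0.993, 0.008, -0.003, -0.119]
contact_force: [-0.5, -0.2, -0.4]
width: 85.5
gripper_force: 0.0
```

Hitting the limit left the tool tilted by about 0.24 rad, all of it in joint 5. I'll turn to the opposite joint-6 limit, where the same effect should take it out again. That end also suits the grasp I want, with the camera facing -y.

Call:
move_arm(
  plan=[
    [1,0,0.5,0.15],
    [1,0,0.5,0.15],
    [1,0,0.5,0.15],
    [1,0,0.5,0.15],
    [1,0,0.5,0.15],
    [1,0,0.5,0.15],
    [1,0,0.5,0.15],
    [1,0,0.5,0.15],
  ],
)

```text
time: 4.25
tcp_pos: [301.1, -162.2, 240.4]
orientation: [0.815, 0.567, -0.07, -0.097]
contact_force: [0.7, 0.2, 0.7]
width: 85.2
gripper_force: 0.0
```

Call:
move_arm(
  plan=[
    [0,0,0,0.15],
    [0,0,0,0.15],
    [0,0,0,0.15],
    [0,0,0,0.15],
    [0,0,0,0.15],
    [0,0,0,0.15],
    [0,0,0,0.15],
    [0,0,0,0.15],
  ],
)

```text
time: 5.05
tcp_pos: [300.6, -162.1, 240.3]
orientation: [0.352, 0.928, -0.113, -0.04]
contact_force: [-0.4, 0.5, -0.1]
width: 85.7
gripper_force: 0.0
```

Call:
move_arm(
  plan=[
    [0,0,0,0.15],
    [0,0,0,0.15],
    [0,0,0,0.15],
    [0,0,0,0.15],
    [0,0,0,0.15],
    [0,0,0,0.15],
    [0,0,0,0.15],
    [0,0,0,0.15],
  ],
)

```text
time: 5.85
tcp_pos: [300.4, -162.0, 240.3]
orientation: [-0.233, 0.965, -0.116, 0.03]
contact_force: [0.9, 0.3, 0.1]
width: 85.7
gripper_force: 0.0
```

```bash
cat > st.py <<'E'
from h import *
from scipy.spatial.transform import Rotation as R
s=r.sense();M=R.from_quat(s["orientation"]).as_matrix()
print(s["time"],np.round(s["tcp_pos"],1),np.round(s["joint_pos"],3),"yaw",np.arctan2(M[1,0],M[0,0]).round(3),"toolz",M[:,2].round(3),"tilt",np.arccos(-M[2,2]).round(3))
E
python3 st.py
```

```text
5.85 [ 300.4 -162.   240.3] [-0.657 -0.195 -0.587  0.958 -0.097 -1.142] yaw -2.667 toolz [ 0.113 -0.209 -0.971] tilt 0.24
```

Call:
move_arm(
  plan=[
    [0,0,0,0.15],
    [0,0,0,0.15],
    [0,0,0,0.15],
    [0,0,0,0.15],
    [0,0,0,0.15],
    [0,0,0,0.15],
    [0,0,0,0.15],
    [0,0,0,0.15],
  ],
)

```text
time: 6.65
tcp_pos: [300.3, -162.2, 240.4]
orientation: [0.737, -0.665, 0.079, -0.09]
contact_force: [0.8, -0.4, -1.0]
width: 85.1
gripper_force: 0.0
```

Call:
move_arm(
  plan=[
    [0,0,0,0.15],
    [0,0,0,0.15],
    [0,0,0,0.15],
    [0,0,0,0.15],
    [0,0,0,0.15],
    [0,0,0,0.05],
    [0,0,0,0.05],
    [0,0,0,0],
  ],
)

```text
time: 7.45
tcp_pos: [347.8, -112.9, 240.2]
orientation: [0.938, -0.334, 0.03, -0.09]
contact_force: [-0.6, -0.5, 1.2]
width: 85.3
gripper_force: 0.0
```

```bash
python3 st.py
```

```text
7.45 [ 347.8 -112.9  240.2] [-0.682 -0.029 -0.434  1.17   0.19  -3.141] yaw -0.683 toolz [ 0.116  0.15  -0.982] tilt 0.19
```

Call:
move_arm(
  plan=[
    [0,0,0,0.1],
    [0,0,0,0],
    [0,0,0,0],
    [0,0,0,0],
    [0,0,0,0],
    [0,0,0,0],
    [0,0,0,0],
    [0,0,0,0],
  ],
)

```text
time: 8.25
tcp_pos: [359.7, -95.9, 240.0]
orientation: [0.95, -0.3, 0.024, -0.083]
contact_force: [-0.2, 0.1, -0.2]
width: 85.6
gripper_force: 0.0
```

```bash
python3 st.py
```

```text
8.25 [359.7 -95.9 240. ] [-0.609 -0.014 -0.418  1.171  0.174 -3.141] yaw -0.61 toolz [ 0.095  0.144 -0.985] tilt 0.174
```

Call:
move_arm(
  plan=[
    [-0.3,-1.5,0,0.03],
    [-0.3,-1.5,0,0.03],
    [-0.3,-1.5,0,0.03],
    [-0.3,-1.5,0,0.03],
    [0,0,0,0],
    [0,0,0,0],
    [0,0,0,0],
    [0,0,0,0],
  ],
)

```text
time: 9.05
tcp_pos: [382.4, -102.0, 240.1]
orientation: [0.96, -0.274, 0.015, -0.061]
contact_force: [0.1, 1.3, -0.4]
width: 85.4
gripper_force: 0.0
```

```bash
python3 st.py
```

```text
9.05 [ 382.4 -102.   240.1] [-0.555  0.035 -0.363  1.178  0.126 -3.141] yaw -0.556 toolz [ 0.062  0.11  -0.992] tilt 0.126
```

Call:
move_arm(
  plan=[
    [-0.3,-1.5,0,0.03],
    [-0.3,-1.5,0,0.03],
    [-0.3,-1.5,0,0.03],
    [-0.3,-1.5,0,0.03],
    [-0.3,-1.5,0,0.03],
    [-0.3,-1.5,0,0.03],
    [-0.3,-1.5,0,0.03],
    [0,0,0,0],
  ],
)

```text
time: 9.85
tcp_pos: [416.7, -108.3, 239.9]
orientation: [0.972, -0.233, 0.002, -0.021]
contact_force: [-0.1, -0.4, 0.8]
width: 85.1
gripper_force: 0.0
```

```bash
python3 st.py
```

```text
9.85 [ 416.7 -108.3  239.9] [-0.47   0.106 -0.28   1.191  0.042 -3.141] yaw -0.471 toolz [ 0.013  0.04  -0.999] tilt 0.042
```

Call:
move_arm(
  plan=[
    [-0.3,-1.5,0,0.03],
    [-0.3,-1.5,0,0.03],
    [-0.3,-1.5,0,0.03],
    [-0.1,-0.4,0,0.01],
    [0,0,0,0],
    [0,0,0,0],
    [0,0,0,0],
    [0,0,0,0],
  ],
)

```text
time: 10.65
tcp_pos: [429.2, -109.4, 240.1]
orientation: [0.976, -0.217, -0.003, -0.002]
contact_force: [0.5, 0.3, 0.1]
width: 85.3
gripper_force: 0.0
```

```bash
python3 st.py
```

```text
10.65 [ 429.2 -109.4  240.1] [-4.360e-01  1.310e-01 -2.490e-01  1.197e+00  2.000e-03 -3.141e+00] yaw -0.437 toolz [-0.005  0.005 -1.   ] tilt 0.007
```

Call:
move_arm(
  plan=[
    [0,1.6,0,-0.14],
    [0,2.8,0,-0.14],
    [0,2.8,0,-0.14],
    [0,2.8,0,-0.14],
    [0,2.8,0,-0.14],
    [0,2.8,0,-0.14],
    [0.2,2.8,0,-0.14],
    [0.3,2.6,0,-0.15],
  ],
)

```text
time: 11.45
tcp_pos: [434.0, 101.8, 240.2]
orientation: [-0.707, 0.708, 0.001, 0.003]
contact_force: [0.6, 0.0, 0.4]
width: 85.5
gripper_force: 0.0
```

Call:
move_arm(
  plan=[
    [0,0,-3,0],
    [0,0,-3,0],
    [0,0,-3,0],
    [0,0,0,0],
    [0,0,0,0],
    [0,0,0,0],
    [0,0,0,0],
    [0,0,0,0],
  ],
)

```text
time: 12.25
tcp_pos: [434.8, 100.6, 150.9]
orientation: [0.709, -0.706, -0.001, -0.004]
contact_force: [-0.3, -0.4, -0.2]
width: 85.2
gripper_force: 0.0
```

```bash
python3 st.py; sed -i 's/w1.png/w2.png/' cap.py; python3 cap.py
```

```text
12.25 [434.8 100.6 150.9] [ 0.041  0.185 -0.437  0.945  0.006 -1.535] yaw -1.566 toolz [ 0.004  0.007 -1.   ] tilt 0.008
[434.60752125 100.58769798 150.64238268] [ 0.04052918  0.18498773 -0.4377369   0.9443923   0.00635549 -1.53467918] [435.  18. 275.]
[ 291  212   44   55 1922] [313. 239.] top z 47.8 mid [435.  102.1  46. ] span [31.8 32.4  6. ]
```

View pics/w2.png

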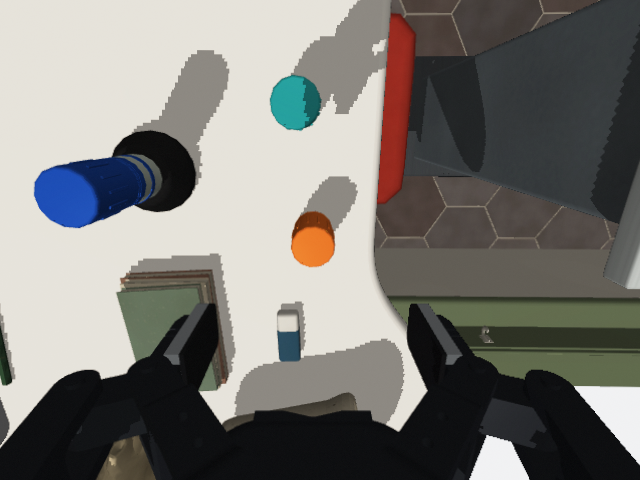

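The wrist view shows the cap directly under the tool at (313,239), with its top at (435,102), and the eraser clear at (289,335).

Call:
move_arm(
  plan=[
    [0,0.1,-2,0],
    [0,0,-2,0],
    [0,0,-2,0],
    [0,0,-2,0],
    [0,0,-2,0],
    [0,0,-1.5,0],
    [0,0,-0.5,0],
    [0,0,0,0],
  ],
)

```text
time: 13.1
tcp_pos: [434.1, 101.6, 29.9]
orientation: [0.709, -0.706, -0.002, -0.003]
contact_force: [0.9, 0.3, -0.3]
width: 85.2
gripper_force: 0.0
```

Call:
move_arm(
  plan=[
    [0,0,0,0],
    [0,0,0,0],
    [0,0,0,0],
    [0,0,0,0],
    [0,0,0,0],
    [0,0,0,0],
    [0,0,0,0],
    [0,0,0,0],
  ],
  jaw=0,
)

```text
time: 13.9
tcp_pos: [434.5, 101.6, 30.6]
orientation: [0.709, -0.706, -0.001, -0.003]
contact_force: [-1.4, -0.7, 10.0]
width: 30.4
gripper_force: 58.6
```

Call:
move_arm(
  plan=[
    [0,0,0,0],
    [0,0,1,0],
    [0,0,2,0],
    [0,0,3,0],
    [0,0,3,0],
    [0,0,3,0],
    [0,0,2,0],
    [0,0,0,0],
  ],
)

```text
time: 14.7
tcp_pos: [435.4, 101.7, 172.9]
orientation: [0.709, -0.705, 0.0, -0.005]
contact_force: [-0.4, -0.0, -0.4]
width: 30.2
gripper_force: 59.5
```

```bash
python3 st.py
```

```text
14.7 [435.4 101.7 172.9] [ 0.043  0.167 -0.395  1.002  0.006 -1.532] yaw -1.566 toolz [ 0.007  0.007 -1.   ] tilt 0.01
```

```bash
python3 - <<'E'
from h import *
a,_=r.capture("wrist");b,d=r.capture("scene")
b=cv2.resize(b[200:400,200:467],(640,480))
cv2.imwrite("pics/g1.png",cv2.resize(np.hstack([a,b]),(800,300))[...,::-1])
E
sed -i 's/w2.png/w3.png/' cap.py; python3 cap.py
```

```text
[433.86470718 101.57131534 169.58764631] [ 0.04284552  0.17020058 -0.40038643  0.99822662  0.00635172 -1.53239278] [434.  19. 294.]
[ 274  268   78  116 7379] [312. 328.] top z 187.3 mid [434.1 101.6 185.1] span [30.5 32.8  6.2]
```

View pics/g1.png

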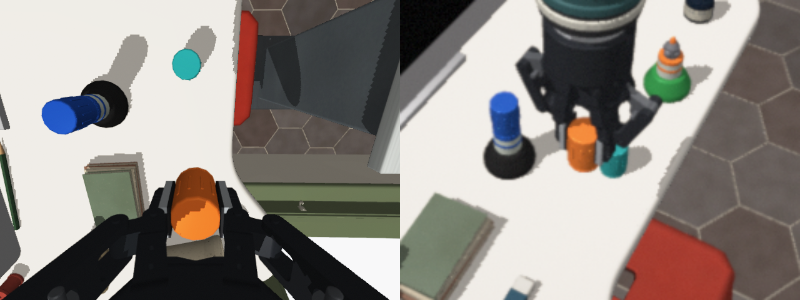

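The crop shows the cap upright and centred between the pads, with its mouth 30 mm below the TCP. The wrist view agrees, with the cap at (312,328).

Call:
move_arm(
  plan=[
    [1.8,-2.3,0,0],
    [1.8,-2.3,0,0],
    [1.8,-2.3,0,0],
    [1.8,-2.3,0,0],
    [1.8,-2.3,0,0],
    [1.8,-2.3,0,0],
    [1.8,-2.4,0,0],
    [0,0,0,0],
  ],
)

```text
time: 15.65
tcp_pos: [561.5, -62.8, 168.3]
orientation: [0.708, -0.706, -0.002, -0.003]
contact_force: [0.4, 0.1, -0.7]
width: 30.6
gripper_force: 59.5
```

Call:
move_arm(
  plan=[
    [0,0,0,0],
    [0,0,0,0],
    [0,0,0,0],
    [0,0,0,0],
    [0,0,0,0],
    [0,0,0,0],
    [0,0,0,0],
    [0,0,0,0],
  ],
)

```text
time: 16.45
tcp_pos: [560.3, -60.4, 170.0]
orientation: [0.709, -0.706, -0.001, -0.003]
contact_force: [0.2, -0.1, -0.4]
width: 30.4
gripper_force: 59.5
```

```bash
python3 st.py
cat > mk.py <<'E'
from h import *
import sys
m,im,d=pts("wrist");C=cloud(m,d)
cv2.imwrite(sys.argv[1],im[...,::-1])
k=cv2.inRange(cv2.cvtColor(im,cv2.COLOR_RGB2HSV),(4,110,80),(20,255,255))
nn,l,st,c=cv2.connectedComponentsWithStats(k)
for i in range(1,nn):
    if st[i,4]>40:
        P=C[(l==i)&(d>0)]
        print(st[i],c[i].round(1),np.percentile(P,[2,50,98],axis=0).round(1).tolist())
B=C.reshape(-1,3);B=B[(abs(B[:,0]-562)<45)&(abs(B[:,1]+126)<45)]
for a,b in((4,14),(50,59.5),(59,62.5),(64,74),(80,95)):
    t=B[(B[:,2]>a)&(B[:,2]<b)]
    if len(t)>5: print(a,b,len(t),"mid",((t.min(0)+t.max(0))/2).round(1),"p",((np.percentile(t,2,axis=0)+np.percentile(t,98,axis=0))/2).round(1),"span",np.ptp(t,axis=0).round(1))
E
python3 mk.py pics/m1.png
```

```text
16.45 [560.3 -60.4 170. ] [-0.255  0.363 -0.121  1.086  0.007 -1.831] yaw -1.566 toolz [ 0.002  0.006 -1.   ] tilt 0.007
[ 454   89   58   54 1126] [477.1 116.4] [[435.2, -163.7, 43.5], [453.0, -147.4, 60.4], [460.1, -132.7, 65.1]]
[506 108  15  12 133] [513.6 113. ] [[442.1, -152.1, 85.5], [445.5, -149.4, 89.4], [447.9, -146.1, 91.5]]
[283 118  49  51 946] [307.3 142.4] [[548.8, -146.6, 30.1], [564.3, -132.1, 60.6], [580.0, -112.7, 69.1]]
[300 139  14  15 164] [306.8 145.9] [[560.3, -134.9, 82.9], [563.9, -131.1, 88.7], [568.0, -126.8, 91.5]]
[ 274  268   78  117 7201] [313.2 328.7] [[546.3, -75.8, 145.2], [560.0, -68.4, 185.6], [573.5, -46.5, 187.1]]
4 14 304 mid [ 563.6 -131.2   10.6] p [ 563.9 -131.3   11.2] span [62.7 62.   6.8]
50 59.5 50 mid [ 564.4 -131.3   58.9] p [ 564.7 -130.7   59. ] span [31.2 30.7  1.3]
59 62.5 843 mid [ 564.  -130.9   60.8] p [ 564.  -131.    60.6] span [32.  31.3  3.4]
64 74 226 mid [ 563.8 -131.    71. ] p [ 563.8 -131.    71.2] span [22.8 22.6  5.9]
80 95 437 mid [ 564.  -131.1   85.9] p [ 563.9 -131.1   85.6] span [15.  15.5 11.7]
```

View pics/m1.png

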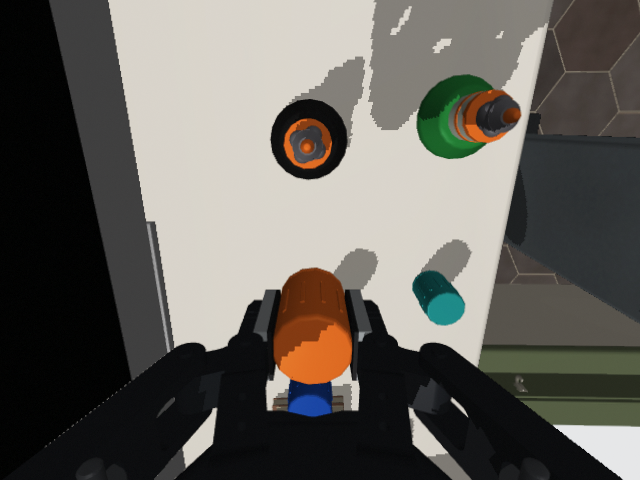

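The orange marker, in its black foot, is at (307,146), and all its height bands agree on (564, -131). The cap in the gripper sits at (313,328).

Call:
move_arm(
  plan=[
    [0.1,-1.5,0,0],
    [0.1,-1.5,0,0],
    [0.1,-1.5,0,0],
    [0.05,-1.5,0,0],
    [0,-1,0,0],
    [0,0,0,0],
    [0,0,0,0],
    [0,0,0,0],
  ],
)

```text
time: 17.3
tcp_pos: [563.7, -130.0, 170.0]
orientation: [0.709, -0.705, -0.002, -0.003]
contact_force: [-0.5, 0.4, -1.2]
width: 30.6
gripper_force: 59.5
```

Call:
move_arm(
  plan=[
    [0,0,-1,0],
    [0,0,-1,0],
    [0,0,-1,0],
    [0,0,-0.5,0],
    [0,0,0,0],
    [0,0,0,0],
    [0,0,0,0],
    [0,0,0,0],
  ],
)

```text
time: 18.1
tcp_pos: [564.0, -130.5, 135.4]
orientation: [0.709, -0.706, -0.001, -0.003]
contact_force: [0.3, -0.2, 0.3]
width: 30.3
gripper_force: 59.5
```

```bash
python3 st.py; python3 mk.py pics/m2.png
```

```text
18.1 [ 564.  -130.5  135.4] [-0.371  0.41  -0.145  1.016  0.007 -1.947] yaw -1.566 toolz [ 0.003  0.006 -1.   ] tilt 0.007
[266   0  59  18 628] [293.6   6.5] [[561.5, -281.0, 17.3], [575.3, -276.3, 36.6], [589.4, -275.1, 45.4]]
[ 465  202   66   57 1129] [491.5 227.5] [[430.7, -164.6, 43.6], [452.9, -153.3, 60.3], [460.8, -133.6, 62.1]]
[ 274  227   78  158 7580] [314.5 320.7] [[549.9, -146.2, 57.2], [562.9, -137.9, 150.8], [578.0, -116.5, 152.5]]
[518 241  21  16 246] [528.4 248.4] [[111.5, -152.5, -372.2], [446.0, -149.3, 87.7], [448.4, 35.1, 91.3]]
[282 289   7  24  48] [286.1 301.6] [[574.7, -142.6, 124.3], [575.2, -141.8, 134.3], [576.1, -140.7, 141.0]]
4 14 434 mid [ 564.2 -135.5    9. ] p [ 563.8 -139.5    9.3] span [62.4 54.9 10. ]
50 59.5 226 mid [ 564.  -135.1   54.7] p [ 563.8 -138.    54.8] span [32.2 25.2  9.5]
59 62.5 756 mid [ 564.1 -134.5   60.7] p [ 564.1 -135.    60.7] span [32.  26.2  3.3]
64 74 286 mid [ 564.  -135.1   69.1] p [ 564.2 -135.9   69.7] span [23.1 16.2  9.7]
80 95 125 mid [ 564.  -135.7   82. ] p [ 563.9 -136.    81.7] span [14.7  6.1  4. ]
```

View pics/m2.png

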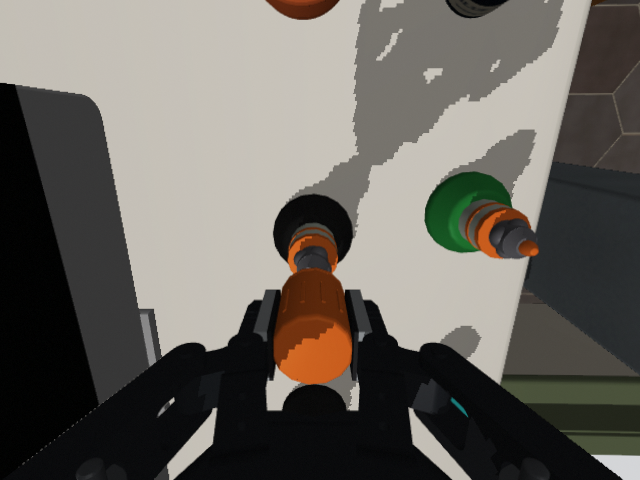

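The cap at (314,325) is in line with the marker at (313,250), so I'll descend.

Call:
move_arm(
  plan=[
    [0,-0.05,-0.5,0],
    [0,0,-0.5,0],
    [0,0,-0.5,0],
    [0,0,-0.5,0],
    [0,0,-0.5,0],
    [0,0,-0.4,0],
    [0,0,0,0],
    [0,0,0,0],
  ],
)

```text
time: 18.95
tcp_pos: [563.8, -130.9, 106.0]
orientation: [0.709, -0.706, -0.001, -0.003]
contact_force: [-0.1, 0.4, -0.3]
width: 30.7
gripper_force: 59.5
```

Call:
move_arm(
  plan=[
    [0,0,-0.1,0],
    [0,0,-0.1,0],
    [0,0,-0.1,0],
    [0,0,-0.1,0],
    [0,0,-0.1,0],
    [0,0,-0.1,0],
    [0,0,0,0],
    [0,0,0,0],
  ],
)

```text
time: 19.75
tcp_pos: [564.3, -131.5, 100.7]
orientation: [0.709, -0.706, -0.0, -0.003]
contact_force: [-0.2, -2.7, 7.4]
width: 30.7
gripper_force: 60.6
```

Call:
move_arm(
  plan=[
    [0,0,-0.1,0],
    [0,0,-0.1,0],
    [0,0,-0.1,0],
    [0,0,-0.1,0],
    [0,0,-0.1,0],
    [0,0,-0.1,0],
    [0,0,0,0],
    [0,0,0,0],
  ],
)

```text
time: 20.55
tcp_pos: [563.9, -131.3, 93.9]
orientation: [0.709, -0.706, -0.001, -0.003]
contact_force: [2.4, -5.4, -1.3]
width: 30.4
gripper_force: 59.4
```

Call:
move_arm(
  plan=[
    [0,0,-0.1,0],
    [0,0,-0.1,0],
    [0,0,-0.1,0],
    [0,0,-0.1,0],
    [0,0,0,0],
    [0,0,0,0],
    [0,0,0,0],
    [0,0,0,0],
  ],
)

```text
time: 21.35
tcp_pos: [563.9, -131.0, 90.6]
orientation: [0.709, -0.706, -0.001, -0.003]
contact_force: [-1.6, -3.3, 9.7]
width: 30.4
gripper_force: 60.7
```

Call:
move_arm(
  plan=[
    [0,0,-0.05,0],
    [0,0,-0.05,0],
    [0,0,0,0],
    [0,0,0,0],
    [0,0,0,0],
    [0,0,0,0],
    [0,0,0,0],
    [0,0,0,0],
  ],
)

```text
time: 22.15
tcp_pos: [563.9, -131.0, 90.5]
orientation: [0.709, -0.706, -0.001, -0.003]
contact_force: [-6.9, -1.7, 24.2]
width: 30.5
gripper_force: 62.8
```

```bash
python3 st.py
python3 - <<'E'
from h import *
m,im,d=pts("wrist");C=cloud(m,d)
k=cv2.inRange(cv2.cvtColor(im,cv2.COLOR_RGB2HSV),(4,110,80),(20,255,255))>0
P=C[k&(abs(C[...,0]-564)<25)&(abs(C[...,1]+131)<25)];zt=np.percentile(P[:,2],[50,98]);t=P[P[:,2]>zt[1]-5]
print(zt,((t.min(0)+t.max(0))/2).round(1))
cv2.imwrite("pics/f.png",im[200:440,160:480,::-1]);print(r.sense()["contact_force"])
E
```

```text
22.15 [ 563.9 -131.    90.5] [-0.372  0.444 -0.22   0.905  0.007 -1.947] yaw -1.566 toolz [ 0.004  0.006 -1.   ] tilt 0.007
[106.23324176 107.65482275] [ 563.7 -130.5  105.6]
[-5.81080126 -1.30834319 25.02762802]
```

View pics/f.png

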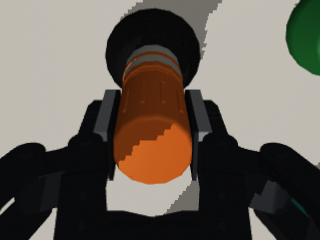

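The crop shows the cap, with its top at (152,150), flush on the collar near (155,70). Its top is at z ≈ 106 and it is being pressed down with about 25 N, so I'm handing in.

```bash
python3 -c "
from rig import r
print(r.hand_in())"
```

```text
the job is handed in; nothing more can be done
None
```

The orange cap is clicked onto the orange marker with its rim seated on the collar, still gripped and pressed down at about 25 N; I handed the job in at about 22 s of the 51 s allowed, and no verdict came back.

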